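Fit the lamp head on its stand at the duty desk

TASK

The power is out and the desk lamp is in two pieces. Pick up the white lamp head and slide its tube down over the stub of the black stand, bar lengthwise with the stand's foot (either way round), until the tube is fully home on the grey collar and the orange spring button has popped out through a hole in the tube; then let go. Do not knock over or shift the yellow lamp head or the candle.

Things in the scene. Friction and masses are not known exactly. Their poses are not given: they have to be found in the camera images.
- lamp_white: White lamp head, blue ends and foot ring, loose, upright, 0.22 kg. Origin: centre of the tube's open lower end, z up. Eight-sided tube 100 mm long, 43 mm wide outside, 34.5 inside, open up to the bar; foot ring 54 mm wide, 8 high. Holes on its +x and -x sides, 20 mm wide, z = 11 to 34 mm. Light bar on top: 130 mm along x, 32 along y (point lamp_white_top).
- lamp_white_top (a point): Middle of the top of the white lamp head's light bar, 128 mm above the tube's foot. The bar is 28 mm high (z = 100 to 128 mm over the foot) and is best pinched here from above across its 32 mm width, with fingers closing along the lamp's y.
- stand: Lamp stand, fixed. Origin: centre of its underside, z up. Foot 170 mm along x, 100 along y, 12 high; grey collar 52 mm wide, top at z = 30 mm, where the tube's foot comes to rest; above it a round aluminium stub 31 mm wide, straight to z = 83 mm, tapering to an 8 mm tip at z = 105. The button is on the stub's +x side; the lamp's x must lie along the stand's x (within 15 degrees), either way round.
- button (a joint): Orange spring button in the stub, 10 mm wide, z = 45 to 60 mm in the stand's frame, sloped on top, standing out 6 mm. Value in m: 0 = fully out, grows as it is pushed in, at most 0.008. The tube sliding down pushes it in by itself, with some 5 to 15 N downwards. It pops out into the hole about 4 mm before the tube is home.
- lamp_yellow: The other lamp head: yellow, black ends and foot ring, same shape and size but no holes in the tube. Leave it standing. Origin and axes as for the white one.
- candle: White candle 68 mm wide in a glass holder 84 mm wide, 115 mm high together, loose. Leave it standing. Origin: centre of the underside.

How it is judged:
By the outcome, as a careful person would: the job done as asked, in the order asked, and still so for the second after the job is handed in, with the robot touching nothing.
It also fails if it takes over 45 s, if anything falls off the work surface, if the arm or the gripper's body presses on something with over 40 N, if the wrist force passes 120 N, or if a joint passes its speed limit or range.

ROBOT

A 6-joint arm with a two-finger parallel gripper is mounted at the origin on the work surface. World frame = base frame: x ahead of the robot, y to its left, z up, the work surface at z = 0. Lengths are in m, angles in degrees, forces in N, time in s.
With the tool pointing down it reaches from about 0.35 to 0.875 m from the base axis. Payload 4.2 kg.
Tool frame: the origin (TCP) lies midway between the tips of the shut fingers; the grasp point (between the pads) lies r.grasp_offset behind it (r.grasp_offset is the distance from the TCP to the grasp point, in m); z points along the fingers, y is the direction in which the jaws open and shut (so a half turn about z gives the same grasp; the last joint's range is limited). The gripper opens to 87 mm and grips with 3 to 60 N. Pads are 19 mm wide; open, the fingers measure 117 mm over their backs; the gripper's body (75 mm by 190 mm) begins 51 mm behind the grasp point.
Start: joints at [-52.678, 22.042, 0.453, 0, -68.411, -14.817], TCP at [0.239, -0.577, 0.223] pointing down, gripper open.
Joint ranges: [-179.83, 179.83], [-69.29, 118.12], [-61.27, 80.66], [-181.25, 117.63], [-171.15, -9.14], [-177.46, 177.46]. Speed limits (degrees/s): [159.86, 159.86, 180, 180, 180, 180].

INTERFACE

Orientations are given as a 3x3 rotation matrix whose columns are the frame's x, y, z axes.
In Python, from station import sense, optics, r gives the robot as it stands. The module is installed in compiled form; this text tells all that it offers.
- The arm moves only by the tool servo_tool, never from a script. Its argument "deltas" is a list of rows, each an object with "slide": the shift along the tool's x, y, z in units of 25 mm (1.0 is 25 mm), a list of three; "spin": the turn about the tool's z in units of 8 degrees (1.0 is 8 degrees). A call has 1 to 10 rows; each row shifts and turns the pose as measured when the row begins, along the tool's axes as they then stand; what a row does not reach is not made up. A row lasts 1/10 s, in which the tool goes at most 50 mm and 8.59 degrees, less where a joint would pass 70% of its speed; a pose out of reach is approached as far as the arm can. A call is refused whole if a number of a shift passes 1 or a number of a turn 1, either way. A call with a gripper value outside its range is refused whole. "gripper" is the closure in counts, from 0 (fully open) to 255 (shut), set as the call begins (left out, the last holds). The fingers move at their own pace and stop on an object; the grip force is fixed at half the most. Time passes only in rows, so rows that do not move let the fingers close. It gives the time, the measured TCP pose, the force and the opening at its end, in the units of the state.
- sense(): the state, without advancing time (a new reading comes with each control period).
- optics.capture(name): name is "scene" or "top" or "wrist"; returns a dict with "frame" (384x512x3 uint8, red, green, blue), "camera_matrix" (3x3 intrinsics, pixels), "eye" and "rotation" of the camera in the world. Camera axes: x right, y down, z forward; pixel columns grow to the right and rows downward; lengths in m; the calibration is good to about 2 mm. A picture is of the moment at which its call begins. There is no depth.
- r.finish_job(): hands the job in, once; it reports no verdict.
The state is a dict: "time_s": time; "joints": joint angles; "joint_velocities": joint speeds; "effort": joint torques, N m; "tcp_pos": TCP position; "ee_rot": TCP orientation; "wrist_force": force on the tool from outside, world axes, zero at the start; "moment": the same for the moment, N m; "gripper_width": opening from 0.0 (shut) to 1.0 (fully open).
Only numpy, scipy, OpenCV 4.12 (cv2) and the standard library are available. Lean on these libraries where they do the work, as an engineer would, in place of code of your own. Each camera call takes 0.05 s, during which the arm holds its last target.

## Working session

There is one attempt and no reset: what is moved stays moved. The work goes in short steps, Python scripts to look and compute and a tool call to move; the robot and the scene stay as the last step left them, time stands still between calls to the robot, and variables do not carry over. Pictures are saved under pics/ and viewed, and the job is handed in when it is done.

Besides the shell and the picture viewer there is one more tool, called after "Request:" by a JSON object that holds its "api" and its "payload", one argument or row to a line. servo_tool: Moves the arm, as the interface text tells. Its arguments: {"type":"object","properties":{"deltas":{"type":"array"},"gripper":{"type":"number"}},"required":["deltas"]}

```bash
mkdir -p pics; python3 - <<'E'
from station import sense, optics, r
import cv2,pickle
d={}
for n in ["scene","top","wrist"]:
    c=optics.capture(n); d[n]=c
    cv2.imwrite(f"pics/a_{n}.png",c["frame"][:,:,::-1])
    print(n,c["camera_matrix"].round(1).tolist(),c["eye"],c["rotation"].round(3).tolist())
pickle.dump(d,open("a.pkl","wb"))
s=sense();print(s, r.grasp_offset)
E
```

```text
scene [[451.1, 0.0, 248.6], [0.0, 451.1, 188.8], [0.0, 0.0, 1.0]] [ 1.10878945 -0.22079508  1.01075895] [[0.383, 0.787, -0.484], [0.924, -0.318, 0.214], [0.014, -0.529, -0.849]]
top [[484.7, 0.0, 258.7], [0.0, 484.7, 190.0], [0.0, 0.0, 1.0]] [ 0.37057887 -0.00973679  1.01470056] [[0.078, -0.975, 0.21], [-0.997, -0.078, 0.01], [0.006, -0.21, -0.978]]
wrist [[280.2, 0.0, 249.9], [0.0, 280.2, 193.8], [0.0, 0.0, 1.0]] [ 0.16129716 -0.60861191  0.38298596] [[-0.383, 0.881, 0.277], [0.924, 0.365, 0.116], [0.001, 0.301, -0.954]]
{'time_s': 0.15, 'joints': array([-5.26783812e+01,  2.20802925e+01,  3.99952088e-01, -2.12035720e-02,
       -6.84124924e+01, -1.48157051e+01]), 'joint_velocities': array([ 0.11930098, -0.0871048 ,  0.23770284,  0.10291643, -0.01409364,
       -0.05380055]), 'effort': array([-1.36278982e-04, -3.91052020e+01,  1.87587100e+01,  4.22240093e+00,
        1.23858231e-02, -1.32263567e-04]), 'tcp_pos': array([ 0.23907607, -0.57698361,  0.22172786]), 'ee_rot': array([[-9.23892217e-01, -3.82652152e-01, -7.08662374e-04],
       [-3.82652799e-01,  9.23891008e-01,  1.49709933e-03],
       [ 8.18585142e-05,  1.65433006e-03, -9.99998628e-01]]), 'wrist_force': array([ 0.38133881, -0.13188596,  0.53913183]), 'moment': array([-0.01049345,  0.00695338,  0.02022165]), 'gripper_width': 1.0039841543192682} 0.0187
```

View pics/a_scene.png

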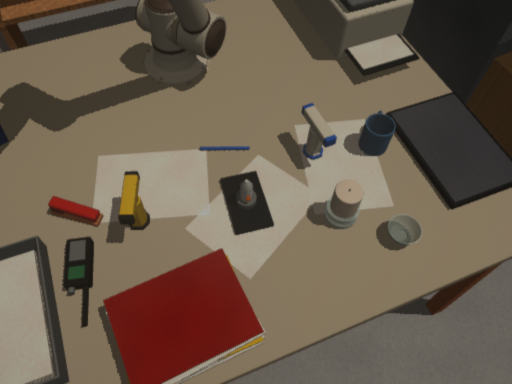

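View pics/a_top.png

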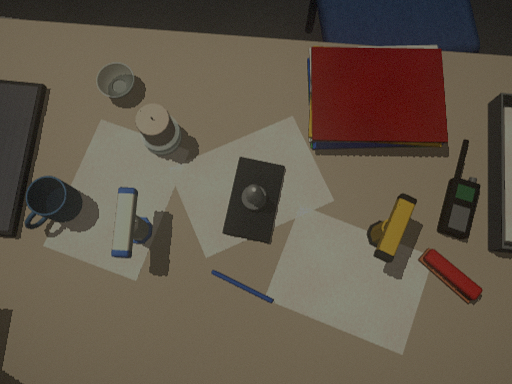

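View pics/a_wrist.png

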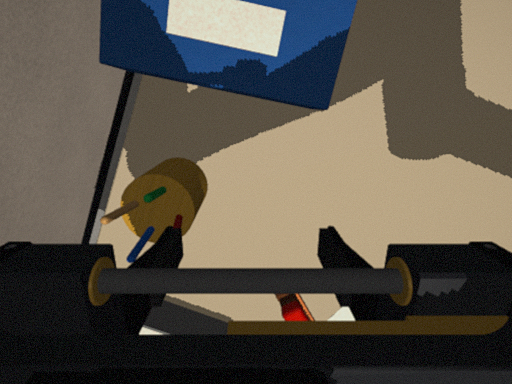

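The scene shows the white lamp at about (318,130), the stand at (247,200), the yellow lamp at (132,200) and the candle at (345,203). In the top view the white bar is at (124,222), the stand foot at (254,200), the yellow lamp at (396,228), the candle at (157,125) and a mug at (53,200).

```bash
cat > h.py <<'E'
import numpy as np,cv2,pickle
def ray(c,p):
    d=c["rotation"]@np.linalg.inv(c["camera_matrix"])@np.array([p[0],p[1],1.]);return c["eye"],d/np.linalg.norm(d)
def plane(c,p,z):
    e,d=ray(c,p);return e+d*(z-e[2])/d[2]
def proj(c,X):
    q=c["camera_matrix"]@(c["rotation"].T@(np.asarray(X)-c["eye"]));return q[:2]/q[2]
def big(m,box):
    mm=np.zeros_like(m);x0,y0,x1,y1=box;mm[y0:y1,x0:x1]=m[y0:y1,x0:x1]
    cs,_=cv2.findContours(mm,cv2.RETR_EXTERNAL,cv2.CHAIN_APPROX_NONE);return max(cs,key=cv2.contourArea)
E
python3 - <<'E'
from h import *
d=pickle.load(open("a.pkl","rb"))
for n,boxes in {"top":[(70,160,190,290),(200,140,310,260)],"scene":[(280,90,360,180),(200,160,290,250)]}.items():
    f=d[n]["frame"]
    ims=[cv2.resize(cv2.convertScaleAbs(f[y0:y1,x0:x1,::-1],alpha=1.6),None,fx=4,fy=4,interpolation=cv2.INTER_CUBIC)[:480,:400] for x0,y0,x1,y1 in boxes]
    h=max(i.shape[0] for i in ims)
    ims=[cv2.copyMakeBorder(i,0,h-i.shape[0],0,0,cv2.BORDER_CONSTANT) for i in ims]
    cv2.imwrite(f"pics/b_{n}.png",np.hstack(ims))
c=d["top"];f=c["frame"].astype(int)
# stand foot dark
m=((f.max(2)<60)*255).astype(np.uint8)
k=big(m,(200,140,310,260)); rc=cv2.minAreaRect(k);print(rc)
P=[plane(c,p,.012) for p in cv2.boxPoints(rc)];print(np.round(P,4).tolist(),np.mean(P,0))
# blue ends
m=((f[:,:,2]-f[:,:,0]>30)*255).astype(np.uint8)
mm=np.zeros_like(m);mm[175:270,100:165]=m[175:270,100:165]
n_,l,st,ce=cv2.connectedComponentsWithStats(mm);print(st.tolist(),ce.round(1).tolist())
# bar whole : bright or blue left of foot ring
E
```

```text
((254.37403869628906, 199.97348022460938), (49.030494689941406, 79.00502014160156), 11.888657569885254)
[[0.4874, 0.0689, 0.012], [0.656, 0.0498, 0.012], [0.6419, -0.0545, 0.012], [0.4744, -0.0319, 0.012]] [0.56490298 0.00808376 0.012     ]
[[0, 0, 512, 384, 196411], [118, 188, 16, 5, 77], [141, 217, 9, 7, 23], [133, 240, 4, 3, 10], [112, 250, 16, 6, 87]] [[255.6, 191.5], [125.8, 190.0], [145.1, 219.7], [134.3, 241.2], [119.0, 252.7]]
```

View pics/b_top.png

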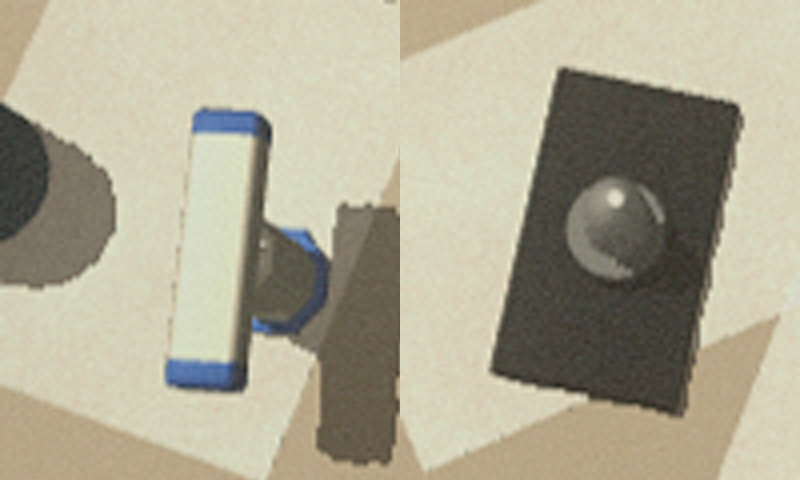

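View pics/b_scene.png

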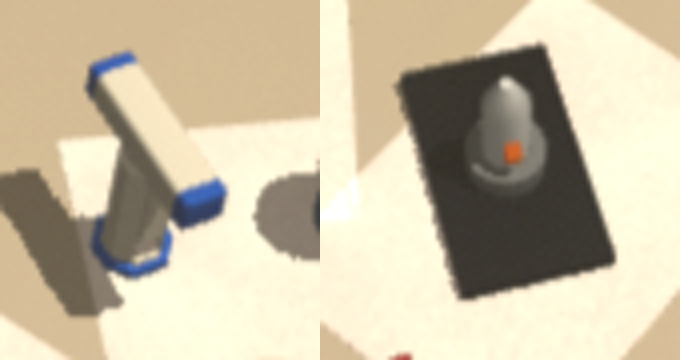

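```bash
python3 - <<'E'
from h import *
d=pickle.load(open("a.pkl","rb"));T=d["top"];S=d["scene"]
def cr(o,p): return (o[0]+(p[0]+.5)/4-.5,o[1]+(p[1]+.5)/4-.5)
print("top bar",[plane(T,cr((70,160),p),.128).round(4).tolist() for p in [(195,108),(263,112),(240,388),(167,385)]])
print(plane(T,cr((70,160),(215,248)),.128))
P=[plane(S,cr((280,90),p),.128).round(4) for p in [(88,72),(132,55),(224,182),(178,198)]];print("scene bar",P,np.mean(P,0))
# ring centre: left edge/ right / bottom in scene, at ~z=.004
print("ring scene",plane(S,cr((280,90),(132,240)),.004), [plane(S,cr((280,90),p),.0) for p in [(135,276)]])
# stand
P=[plane(T,cr((200,140),(p[0]-400,p[1])),.012).round(4) for p in [(560,68),(740,105),(683,412),(492,374)]];print("foot T",P,np.mean(P,0))
P=[plane(S,cr((200,160),(p[0]-320,p[1])),.012).round(4) for p in [(402,73),(543,45),(614,258),(460,297)]];print("foot S",P,np.mean(P,0))
# stub tip: scene (508,80), top (615,198)
for n,c,p in [("S",S,cr((200,160),(507-320,82))),("T",T,cr((200,140),(614-400,205)))]: print(n,plane(c,p,.1))
print("stub widest T z=.083",plane(T,cr((200,140),(616-400,228)),.08))
# candle
E
```

```text
top bar [[0.5463, 0.2617, 0.128], [0.5469, 0.2298, 0.128], [0.4188, 0.2233, 0.128], [0.4176, 0.2565, 0.128]]
[0.48147831 0.24336191 0.128     ]
scene bar [array([0.4275, 0.2245, 0.128 ]), array([0.4249, 0.2578, 0.128 ]), array([0.5412, 0.2634, 0.128 ]), array([0.5417, 0.2307, 0.128 ])] [0.483825 0.2441   0.128   ]
ring scene [0.48307391 0.24712616 0.004     ] [array([0.50908695, 0.23690068, 0.        ])]
foot T [array([0.6554, 0.0473, 0.012 ]), array([ 0.6426, -0.0504,  0.012 ]), array([ 0.4766, -0.032 ,  0.012 ]), array([0.4884, 0.0682, 0.012 ])] [0.56575  0.008275 0.012   ]
foot S [array([ 0.4799, -0.0264,  0.012 ]), array([0.4942, 0.0689, 0.012 ]), array([0.6581, 0.0474, 0.012 ]), array([ 0.6471, -0.0513,  0.012 ])] [0.569825 0.00965  0.012   ]
S [0.56499067 0.01275415 0.1       ]
T [0.56414749 0.01042792 0.1       ]
stub widest T z=.083 [0.55693604 0.00895626 0.08      ]
```

Request:
{"api": "servo_tool", "payload": {
  "deltas": [
    {"slide":[-0.4,0.5,-0.3],"spin":0},
    {"slide":[-0.7,0.85,-0.3],"spin":0},
    {"slide":[-0.8,0.98,0],"spin":0},
    {"slide":[-0.8,0.98,0],"spin":0},
    {"slide":[-0.8,0.98,0],"spin":0},
    {"slide":[-0.8,0.98,0],"spin":0},
    {"slide":[-0.8,0.98,0],"spin":0},
    {"slide":[-0.8,0.98,0],"spin":0},
    {"slide":[-0.8,0.98,0],"spin":0},
    {"slide":[-0.8,0.98,0],"spin":0}
  ],
  "gripper": 0
}}

```text
time_s: 1.15
tcp_pos: [0.3251, -0.2789, 0.2385]
ee_rot: [[-0.926, -0.378, 0.0], [-0.378, 0.926, 0.004], [-0.002, 0.004, -1.0]]
wrist_force: [1.2, 0.6, -0.4]
gripper_width: 1.0
```

Request:
{"api": "servo_tool", "payload": {
  "deltas": [
    {"slide":[-0.8,0.98,0],"spin":0},
    {"slide":[-0.8,0.98,0],"spin":0},
    {"slide":[-0.8,0.98,0],"spin":0},
    {"slide":[-0.8,0.98,0],"spin":0},
    {"slide":[-0.8,0.98,0],"spin":0},
    {"slide":[-0.8,0.98,0],"spin":0},
    {"slide":[-0.8,0.98,0],"spin":0},
    {"slide":[-0.8,0.98,0],"spin":0},
    {"slide":[-0.8,0.98,0],"spin":0},
    {"slide":[-0.8,0.98,0],"spin":0}
  ]
}}

```text
time_s: 2.15
tcp_pos: [0.4126, 0.0408, 0.2449]
ee_rot: [[-0.924, -0.382, 0.011], [-0.382, 0.924, 0.007], [-0.012, 0.003, -1.0]]
wrist_force: [0.6, -0.0, -0.5]
gripper_width: 0.998
```

Request:
{"api": "servo_tool", "payload": {
  "deltas": [
    {"slide":[-0.8,0.98,0],"spin":0},
    {"slide":[-0.8,0.98,0],"spin":0},
    {"slide":[-0.7,0.8,0],"spin":0},
    {"slide":[-0.5,0.6,0],"spin":0},
    {"slide":[0,0,0],"spin":0.7},
    {"slide":[0,0,0],"spin":0.7},
    {"slide":[0,0,0],"spin":0.7},
    {"slide":[0,0,0],"spin":0.5},
    {"slide":[0,0,0],"spin":0}
  ]
}}

```text
time_s: 3.05
tcp_pos: [0.4396, 0.1557, 0.2488]
ee_rot: [[-1.0, -0.026, 0.013], [-0.026, 1.0, 0.011], [-0.013, 0.011, -1.0]]
wrist_force: [0.3, -0.3, -0.1]
gripper_width: 1.0
```

```bash
cat > rem.py <<'E'
import sys,numpy as np
from station import sense
x,y,z,a=map(float,sys.argv[1:5])   # target tcp, tool-y world angle
s=sense();R=s["ee_rot"];d=np.array([x,y,z])-s["tcp_pos"]
now=np.degrees(np.arctan2(R[1,1],R[0,1]))
print("pos",s["tcp_pos"].round(4),"ang",now.round(2),"slide units",(R.T@d/.025).round(2),"spin units",round(-(a-now)/8,2),"F",s["wrist_force"].round(1),"w",round(s["gripper_width"],3),"t",s["time_s"],"j",s["joints"].round(0))
E
python3 rem.py 0.4825 0.2438 0.24 92.8
python3 - <<'E'
from station import optics
import cv2,pickle
c=optics.capture("wrist");pickle.dump(c,open("w1.pkl","wb"));cv2.imwrite("pics/w1.png",c["frame"][:,:,::-1])
E
```

```text
pos [0.4396 0.1557 0.2488] ang 91.51 slide units [-1.8   3.47  0.41] spin units -0.16 F [ 0.3 -0.3 -0.1] w 1.0 t 3.05 j [  40.    5.  -19.   -0.  -66. -128.]
```

View pics/w1.png

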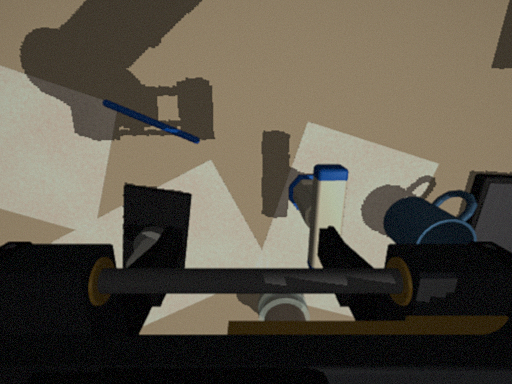

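The wrist view shows the bar's blue near end at (330,172), the bar running down behind the right finger, the stand to the left at (155,225) and the mug at (430,225). The next move goes over the bar.

Request:
{"api": "servo_tool", "payload": {
  "deltas": [
    {"slide":[-0.4,0.8,0.1],"spin":-0.1},
    {"slide":[-0.5,0.9,0.1],"spin":-0.1},
    {"slide":[-0.5,0.9,0.1],"spin":0},
    {"slide":[-0.3,0.7,0.1],"spin":0},
    {"slide":[-0.1,0.2,0],"spin":0},
    {"slide":[0,0,0],"spin":0},
    {"slide":[0,0,0],"spin":0}
  ]
}}

```text
time_s: 3.8
tcp_pos: [0.481, 0.251, 0.2403]
ee_rot: [[-0.998, -0.065, 0.013], [-0.065, 0.998, 0.011], [-0.014, 0.011, -1.0]]
wrist_force: [-0.1, 0.1, -0.5]
gripper_width: 1.0
```

```bash

python3 rem.py 0.4825 0.2438 0.24 92.8
python3 - <<'E'
from station import optics,sense
import cv2,pickle
c=optics.capture("wrist");pickle.dump(c,open("w2.pkl","wb"));cv2.imwrite("pics/w2.png",c["frame"][:,:,::-1])
c=optics.capture("top");pickle.dump(c,open("t2.pkl","wb"));cv2.imwrite("pics/t2.png",c["frame"][:,:,::-1])
print(sense()["ee_rot"].round(4))
E
```

```text
pos [0.481  0.251  0.2403] ang 93.73 slide units [-0.04 -0.29  0.01] spin units 0.12 F [-0.1  0.1 -0.5] w 1.0 t 3.8 j [  45.   13.  -10.    0.  -66. -131.]
[[-0.9978 -0.0644  0.0138]
 [-0.0643  0.9979  0.0118]
 [-0.0145  0.0109 -0.9998]]
```

View pics/w2.png

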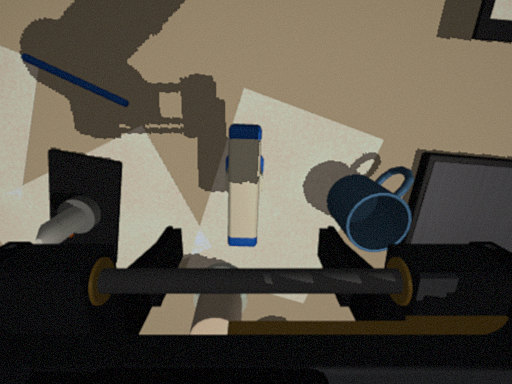

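```bash

python3 - <<'E'
from h import *
w=pickle.load(open("w2.pkl","rb"));t=pickle.load(open("a.pkl","rb"))["top"]
f=w["frame"].astype(int)
m=((f[:,:,2]-f[:,:,0]>30)*255).astype(np.uint8)
mm=np.zeros_like(m);mm[115:255,220:270]=m[115:255,220:270]
n,l,st,ce=cv2.connectedComponentsWithStats(mm);print(st.tolist())
for p in [(228,125),(261,125),(258,245),(227,245)]: print(p,plane(w,p,.128).round(4))
print("candle top centre",plane(t,(154,121),.115), "base",plane(t,(163,135),.0))
im=cv2.resize(cv2.convertScaleAbs(w["frame"][110:260,200:290,::-1],alpha=1.5),None,fx=4,fy=4,interpolation=cv2.INTER_CUBIC)
cv2.imwrite("pics/w2z.png",im)
E
```

```text
[[0, 0, 512, 384, 195881], [230, 125, 32, 15, 424], [226, 157, 2, 13, 22], [260, 156, 4, 17, 46], [228, 237, 29, 10, 235]]
(228, 125) [0.4174 0.2276 0.128 ]
(261, 125) [0.4154 0.2588 0.128 ]
(258, 245) [0.5428 0.2654 0.128 ]
(227, 245) [0.5448 0.2317 0.128 ]
candle top centre [0.68478264 0.21457739 0.115     ] base [0.69437783 0.21962225 0.        ]
```

View pics/w2z.png

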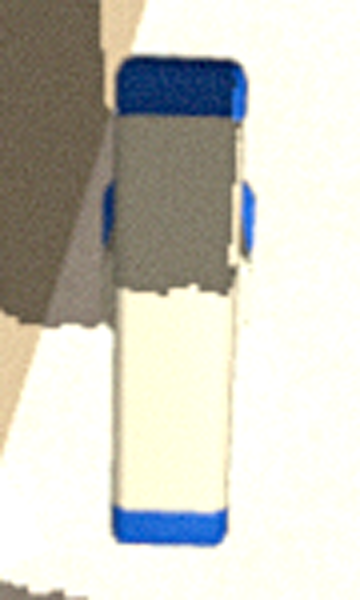

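```bash
python3 rem.py 0.4815 0.2445 0.104 92.7
```

```text
pos [0.4811 0.2507 0.2406] ang 93.69 slide units [ 0.08 -0.31  5.46] spin units 0.12 F [-0.   0.2 -1.2] w 0.999 t 3.9 j [  45.   13.  -10.    0.  -66. -131.]
```

Request:
{"api": "servo_tool", "payload": {
  "deltas": [
    {"slide":[0.05,-0.2,0.3],"spin":0.12},
    {"slide":[0,-0.1,0.7],"spin":0},
    {"slide":[0,0,0.9],"spin":0},
    {"slide":[0,0,0.9],"spin":0},
    {"slide":[0,0,0.6],"spin":0},
    {"slide":[0,0,0.3],"spin":0},
    {"slide":[0,0,0],"spin":0}
  ]
}}

```text
time_s: 4.6
tcp_pos: [0.4798, 0.2382, 0.1455]
ee_rot: [[-0.999, -0.038, 0.015], [-0.038, 0.999, 0.014], [-0.016, 0.013, -1.0]]
wrist_force: [0.7, -0.3, 0.4]
gripper_width: 0.999
```

```bash
python3 rem.py 0.4815 0.2445 0.104 92.7
```

```text
pos [0.4798 0.2382 0.1455] ang 92.2 slide units [-0.05  0.23  1.66] spin units -0.06 F [ 0.7 -0.3  0.4] w 0.999 t 4.6 j [  44.   17.  -19.    0.  -53. -132.]
```

Request:
{"api": "servo_tool", "payload": {
  "deltas": [
    {"slide":[-0.05,0.2,0.3],"spin":0},
    {"slide":[0,0.0,0.4],"spin":0},
    {"slide":[0,0,0.4],"spin":0},
    {"slide":[0,0,0.3],"spin":0},
    {"slide":[0,0,0],"spin":0},
    {"slide":[0,0,0],"spin":0}
  ]
}}

```text
time_s: 5.2
tcp_pos: [0.4826, 0.2446, 0.1095]
ee_rot: [[-0.999, -0.038, 0.019], [-0.038, 0.999, 0.016], [-0.019, 0.016, -1.0]]
wrist_force: [-0.1, 0.5, 0.0]
gripper_width: 1.001
```

```bash
python3 rem.py 0.4815 0.2445 0.104 92.7
```

```text
pos [0.4826 0.2446 0.1095] ang 92.18 slide units [ 0.05 -0.01  0.22] spin units -0.06 F [-0.1  0.5  0. ] w 1.001 t 5.2 j [  44.   20.  -21.    0.  -48. -132.]
```

Request:
{"api": "servo_tool", "payload": {
  "deltas": [
    {"slide":[0.05,0,0.25],"spin":-0.06},
    {"slide":[0,0.0,0],"spin":0}
  ]
}}

```text
time_s: 5.4
tcp_pos: [0.4816, 0.2449, 0.1032]
ee_rot: [[-0.999, -0.047, 0.019], [-0.047, 0.999, 0.017], [-0.02, 0.016, -1.0]]
wrist_force: [-0.5, 0.4, -0.6]
gripper_width: 1.0
```

Request:
{"api": "servo_tool", "payload": {
  "deltas": [
    {"slide":[0,0,0],"spin":0},
    {"slide":[0,0.0,0],"spin":0},
    {"slide":[0,0.0,0],"spin":0},
    {"slide":[0,0.0,0],"spin":0},
    {"slide":[0,0.0,0],"spin":0},
    {"slide":[0,0.0,0],"spin":0},
    {"slide":[0,0.0,0],"spin":0}
  ],
  "gripper": 255
}}

```text
time_s: 6.1
tcp_pos: [0.4821, 0.2453, 0.1041]
ee_rot: [[-0.999, -0.047, 0.021], [-0.047, 0.999, 0.018], [-0.022, 0.017, -1.0]]
wrist_force: [1.3, 0.2, 0.6]
gripper_width: 0.45
```

```bash
python3 rem.py 0.4815 0.2445 0.25 92.7
python3 - <<'E'
from station import optics,sense
import cv2,pickle
c=optics.capture("scene");cv2.imwrite("pics/s3.png",cv2.resize(c["frame"][60:240,180:420,::-1],None,fx=3,fy=3))
E
```

```text
pos [0.4821 0.2453 0.1041] ang 92.72 slide units [-0.1   0.07 -5.83] spin units 0.0 F [1.3 0.2 0.6] w 0.45 t 6.1 j [  44.   20.  -22.    0.  -47. -132.]
```

View pics/s3.png

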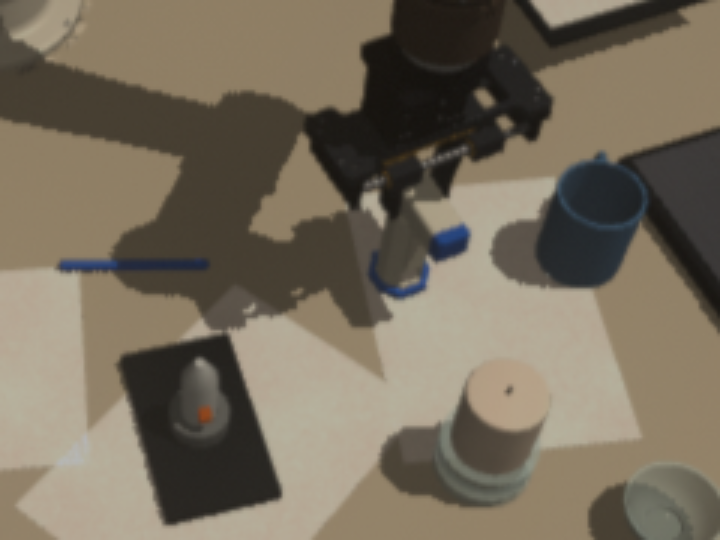

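The scene picture shows the fingers on the bar at about (420,190), with the lamp upright and its foot ring at (400,275). The opening reads 0.45, which is about 39 mm, so the fingers may still be closing.

Request:
{"api": "servo_tool", "payload": {
  "deltas": [
    {"slide":[0,0,0],"spin":0},
    {"slide":[0,0.0,0],"spin":0},
    {"slide":[0,0.0,0],"spin":0}
  ]
}}

```text
time_s: 6.45
tcp_pos: [0.4821, 0.2452, 0.1042]
ee_rot: [[-0.999, -0.048, 0.021], [-0.047, 0.999, 0.018], [-0.022, 0.017, -1.0]]
wrist_force: [-0.3, -0.1, 0.7]
gripper_width: 0.365
```

Request:
{"api": "servo_tool", "payload": {
  "deltas": [
    {"slide":[0,0,-0.3],"spin":0},
    {"slide":[0,0.0,-0.7],"spin":0},
    {"slide":[0,0,-0.95],"spin":0},
    {"slide":[0,0,-0.95],"spin":0},
    {"slide":[0,0,-0.95],"spin":0},
    {"slide":[0,0,-0.95],"spin":0},
    {"slide":[0,0,-0.6],"spin":0},
    {"slide":[0,0,-0.3],"spin":0},
    {"slide":[0,0,0],"spin":0}
  ]
}}

```text
time_s: 7.35
tcp_pos: [0.476, 0.2406, 0.2509]
ee_rot: [[-0.999, -0.045, 0.012], [-0.045, 0.999, 0.014], [-0.013, 0.013, -1.0]]
wrist_force: [0.1, 0.4, -1.8]
gripper_width: 0.364
```

```bash
python3 rem.py 0.567 0.01 0.25 82.7
python3 - <<'E'
from station import optics,sense
import cv2,pickle
c=optics.capture("scene");cv2.imwrite("pics/s4.png",cv2.resize(c["frame"][60:240,180:420,::-1],None,fx=3,fy=3))
E
```

```text
pos [0.476  0.2406 0.2509] ang 92.6 slide units [-3.22 -9.38 -0.05] spin units 1.24 F [ 0.1  0.4 -1.8] w 0.364 t 7.35 j [  44.   11.  -10.   -0.  -67. -132.]
```

View pics/s4.png

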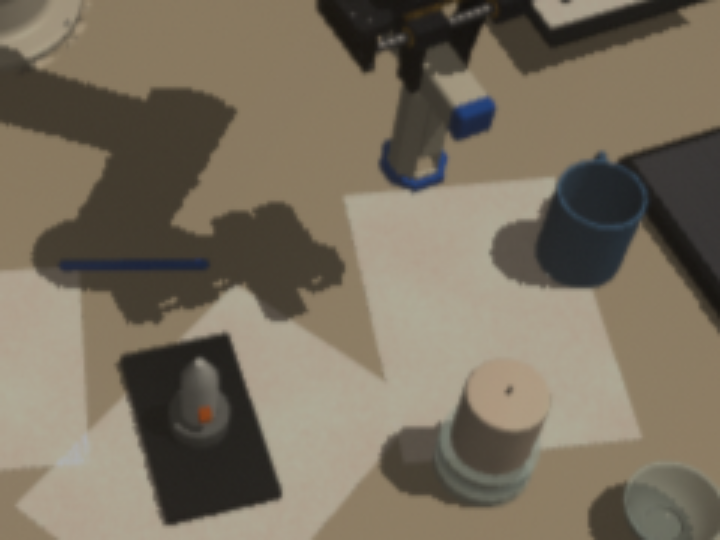

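The lamp is lifted and hangs upright in the fingers, with its ring at (415,170). Next I carry it over the stand.

Request:
{"api": "servo_tool", "payload": {
  "deltas": [
    {"slide":[-0.1,-0.3,0],"spin":0},
    {"slide":[-0.2,-0.6,0],"spin":0},
    {"slide":[-0.3,-0.9,0],"spin":0},
    {"slide":[-0.3,-0.9,0],"spin":0.2},
    {"slide":[-0.3,-0.9,0],"spin":0.2},
    {"slide":[-0.3,-0.9,0],"spin":0.2},
    {"slide":[-0.3,-0.9,0],"spin":0.2},
    {"slide":[-0.3,-0.9,0],"spin":0.2},
    {"slide":[-0.3,-0.6,0],"spin":0.2},
    {"slide":[-0.2,-0.3,0],"spin":0}
  ]
}}

```text
time_s: 8.4
tcp_pos: [0.5353, 0.0474, 0.2351]
ee_rot: [[-0.992, 0.128, -0.013], [0.128, 0.992, 0.002], [0.013, 0.0, -1.0]]
wrist_force: [0.9, 0.2, -1.4]
gripper_width: 0.363
```

```bash
python3 rem.py 0.567 0.01 0.25 82.7
```

```text
pos [0.5353 0.0474 0.2351] ang 82.66 slide units [-1.44 -1.32 -0.62] spin units -0.0 F [ 0.9  0.2 -1.4] w 0.363 t 8.4 j [  22.   13.  -10.   -0.  -67. -119.]
```

Request:
{"api": "servo_tool", "payload": {
  "deltas": [
    {"slide":[-0.4,-0.4,-0.3],"spin":0},
    {"slide":[-0.5,-0.4,-0.2],"spin":0},
    {"slide":[-0.3,-0.3,-0.1],"spin":0},
    {"slide":[-0.1,0,0],"spin":0},
    {"slide":[0,0,0],"spin":0},
    {"slide":[0,0,0],"spin":0},
    {"slide":[0,0,0],"spin":0}
  ]
}}

```text
time_s: 9.1
tcp_pos: [0.5655, 0.0136, 0.2482]
ee_rot: [[-0.992, 0.126, -0.019], [0.126, 0.992, 0.001], [0.019, -0.001, -1.0]]
wrist_force: [-0.1, 0.8, -1.8]
gripper_width: 0.367
```

```bash
python3 rem.py 0.567 0.01 0.25 82.7
python3 - <<'E'
from station import optics,sense
import cv2,pickle
d={}
for n in ["scene","top","wrist"]: d[n]=optics.capture(n)
pickle.dump(d,open("d5.pkl","wb"))
cv2.imwrite("pics/s5.png",cv2.resize(d["scene"]["frame"][100:260,160:340,::-1],None,fx=4,fy=3.75))
cv2.imwrite("pics/t5.png",d["top"]["frame"][:,:,::-1])
cv2.imwrite("pics/w5.png",d["wrist"]["frame"][:,:,::-1])
print(sense()["ee_rot"].round(4)[:,2])
E
```

```text
pos [0.5655 0.0136 0.2482] ang 82.79 slide units [-0.08 -0.14 -0.07] spin units 0.01 F [-0.1  0.8 -1.8] w 0.367 t 9.1 j [  18.   16.   -5.   -0.  -70. -115.]
[-1.820e-02  9.000e-04 -9.998e-01]
```

View pics/s5.png

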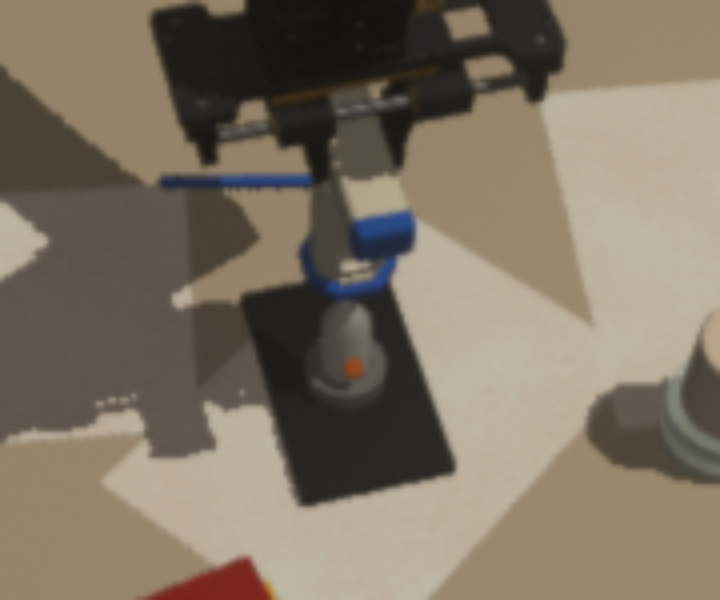

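View pics/t5.png

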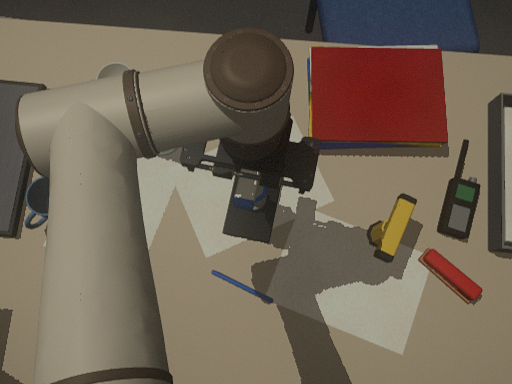

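View pics/w5.png

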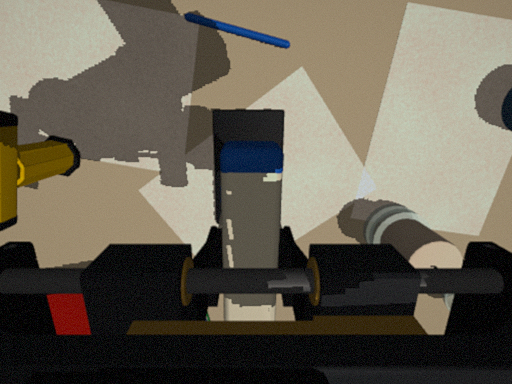

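The scene crop shows the ring at about x 302–397 with its bottom at row 295, above the collar at x 305–386 with its bottom at row 410. I'll get the lateral offset by measuring both extents in the same view.

```bash

python3 - <<'E'
from h import *
d=pickle.load(open("d5.pkl","rb"));S=d["scene"];f=S["frame"].astype(int)
m=((f[:,:,2]-f[:,:,0]>25)*255).astype(np.uint8)
mm=np.zeros_like(m);mm[155:182,230:266]=m[155:182,230:266]
ys,xs=np.nonzero(mm);print("ring ext",xs.min(),xs.max(),ys.max())
im=cv2.resize(cv2.convertScaleAbs(S["frame"][150:212,225:275,::-1],alpha=2.2),None,fx=9,fy=9,interpolation=cv2.INTER_CUBIC)
cv2.imwrite("pics/s5z.png",im)
E
```

```text
ring ext 236 263 179
```

View pics/s5z.png

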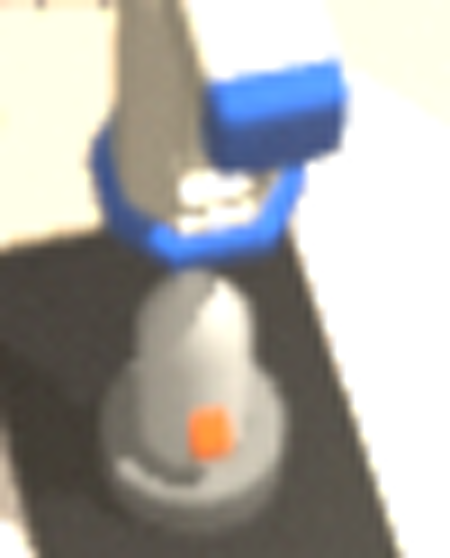

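```bash
cat > meas.py <<'E'
from h import *
def ext(c,pts):
    q=np.array([proj(c,p) for p in pts]);return np.array([q[:,0].min(),q[:,0].max(),q[:,1].max()])
def solve(c,e,shape,x0):
    from scipy.optimize import least_squares
    return least_squares(lambda v:ext(c,shape(*v))-np.array(e),x0,diff_step=1e-3).x
def octa(z,yaw,h=.008):
    def s(x,y):
        return [(x+.0292*np.cos(a),y+.0292*np.sin(a),zz) for zz in (z,z+h) for a in np.radians(yaw+22.5+45*np.arange(8))]
    return s
def cyl(r,z0,z1):
    return lambda x,y:[(x+r*np.cos(a),y+r*np.sin(a),zz) for zz in (z0,z1) for a in np.linspace(0,6.283,90)]
E
python3 - <<'E'
from meas import *
S=pickle.load(open("d5.pkl","rb"))["scene"]
Z=lambda x:225+(x+.5)/9-.5
Zy=lambda y:150+(y+.5)/9-.5
e=[Z(93),Z(303),Zy(268)]
for z in (.141,.144,.147): print("lamp foot",z,solve(S,e,octa(z,-7),(.567,.01)), ext(S,octa(z,-7)(*solve(S,e,octa(z,-7),(.567,.01))))-e)
e=[Z(100),Z(288),Zy(530)]
v=solve(S,e,cyl(.026,.012,.03),(.567,.01));print("collar",v,ext(S,cyl(.026,.012,.03)(*v))-e)
print("stub mid x px",(Z(136)+Z(256))/2, "-> y err vs collar", [proj(S,(v[0],v[1],.075))])
E
```

```text
lamp foot 0.141 [0.56072797 0.01438479] [-0.82059396  0.81896583 -0.02840032]
lamp foot 0.144 [0.56252176 0.01361264] [-0.86347699  0.8617579  -0.02998612]
lamp foot 0.147 [0.56431552 0.01284049] [-0.90665538  0.90484413 -0.03159304]
collar [0.56740769 0.01180052] [ 0.19558886 -0.19586167  0.00539771]
stub mid x px 246.33333333333331 -> y err vs collar [array([246.28868944, 186.57137918])]
```

```bash
python3 - <<'E'
from meas import *
S=pickle.load(open("d5.pkl","rb"))["scene"]
Z=lambda x:225+(x+.5)/9-.5
Zy=lambda y:150+(y+.5)/9-.5
e=[Z(93),Z(303),Zy(268)]
def o(x,y): return [(x+.027*np.cos(a),y+.027*np.sin(a),zz) for zz in (.144,.152) for a in np.radians(-7+22.5+45*np.arange(8))]
print(solve(S,e,o,(.567,.01)))
E
python3 rem.py 0.5685 0.0115 0.205 82.7
```

```text
[0.56462323 0.01275645]
pos [0.5655 0.0136 0.2483] ang 82.79 slide units [-0.16 -0.07  1.73] spin units 0.01 F [-0.3  0.6 -2.3] w 0.364 t 9.25 j [  18.   16.   -5.   -0.  -70. -115.]
```

Request:
{"api": "servo_tool", "payload": {
  "deltas": [
    {"slide":[-0.16,-0.07,0.3],"spin":0},
    {"slide":[0,0,0.4],"spin":0},
    {"slide":[0,0,0.5],"spin":0},
    {"slide":[0,0,0.4],"spin":0},
    {"slide":[0,0,0.1],"spin":0},
    {"slide":[0,0,0],"spin":0}
  ]
}}

```text
time_s: 9.85
tcp_pos: [0.5678, 0.0115, 0.2012]
ee_rot: [[-0.992, 0.125, -0.021], [0.125, 0.992, 0.001], [0.02, -0.002, -1.0]]
wrist_force: [-0.2, -0.1, -1.3]
gripper_width: 0.366
```

```bash
python3 rem.py 0.5685 0.0115 0.205 82.7
python3 - <<'E'
from station import optics,sense
import cv2,pickle
d={}
for n in ["scene","top"]: d[n]=optics.capture(n)
pickle.dump(d,open("d6.pkl","wb"))
S=d["scene"]
im=cv2.resize(cv2.convertScaleAbs(S["frame"][150:212,225:275,::-1],alpha=2.2),None,fx=9,fy=9,interpolation=cv2.INTER_CUBIC)
cv2.imwrite("pics/s6z.png",im)
E
```

```text
pos [0.5678 0.0115 0.2012] ang 82.82 slide units [-0.03  0.   -0.15] spin units 0.02 F [-0.2 -0.1 -1.3] w 0.366 t 9.85 j [  17.   18.   -9.   -0.  -64. -114.]
```

View pics/s6z.png

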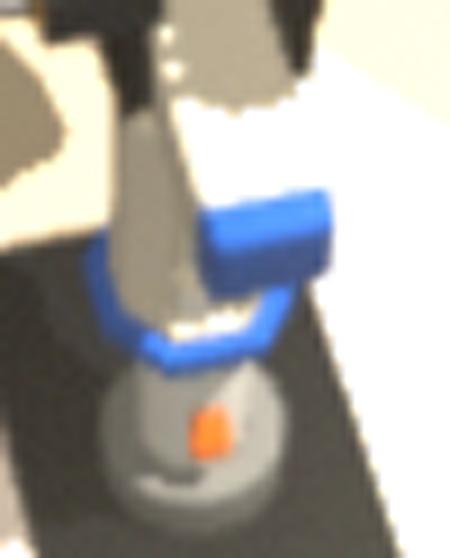

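The ring now spans x 87–295 with its bottom at row 374, and its foot is just below the stub tip. I'll recheck the offset.

```bash
python3 - <<'E'
from meas import *
S=pickle.load(open("d6.pkl","rb"))["scene"]
Z=lambda x:225+(x+.5)/9-.5
Zy=lambda y:150+(y+.5)/9-.5
e=[Z(87),Z(295),Zy(374)]
z=.097
def o(x,y): return [(x+.027*np.cos(a),y+.027*np.sin(a),zz) for zz in (z,z+.008) for a in np.radians(-7+22.5+45*np.arange(8))]
v=solve(S,e,o,(.567,.01));print(v, ext(S,o(*v))-e)
def o(x,y): return [(x+.0292*np.cos(a),y+.0292*np.sin(a),zz) for zz in (z,z+.008) for a in np.radians(-7+22.5+45*np.arange(8))]
v=solve(S,e,o,(.567,.01));print(v, ext(S,o(*v))-e)
E
```

```text
[0.56670701 0.0104104 ] [ 0.37034304 -0.36967959  0.01131116]
[0.56461201 0.01126204] [-0.52854471  0.52752193 -0.01741986]
```

Request:
{"api": "servo_tool", "payload": {
  "deltas": [
    {"slide":[-0.07,0.02,0.25],"spin":0},
    {"slide":[-0.01,0,0.3],"spin":0},
    {"slide":[-0.01,0,0.3],"spin":0},
    {"slide":[0,0,0.3],"spin":0},
    {"slide":[0,0,0],"spin":0}
  ]
}}

```text
time_s: 10.45
tcp_pos: [0.5706, 0.0119, 0.1717]
ee_rot: [[-0.992, 0.125, -0.017], [0.125, 0.992, 0.001], [0.017, -0.001, -1.0]]
wrist_force: [-0.2, 0.0, -1.5]
gripper_width: 0.366
```

```bash
python3 rem.py 0.5693 0.012 0.134 82.7
```

```text
pos [0.5706 0.0119 0.1717] ang 82.81 slide units [ 0.02 -0.    1.51] spin units 0.01 F [-0.2  0.  -1.5] w 0.366 t 10.45 j [  17.   20.  -11.   -0.  -61. -114.]
```

Request:
{"api": "servo_tool", "payload": {
  "deltas": [
    {"slide":[0.02,0,0.3],"spin":0},
    {"slide":[0,0,0.3],"spin":0},
    {"slide":[0,0,0.3],"spin":0},
    {"slide":[0,0,0.2],"spin":0}
  ]
}}

```text
time_s: 10.85
tcp_pos: [0.571, 0.0114, 0.1449]
ee_rot: [[-0.992, 0.124, -0.013], [0.124, 0.992, 0.0], [0.013, -0.002, -1.0]]
wrist_force: [-0.6, 0.3, 1.9]
gripper_width: 0.363
```

```bash
python3 rem.py 0.5693 0.012 0.134 82.7
```

```text
pos [0.571  0.0114 0.1449] ang 82.89 slide units [0.07 0.02 0.44] spin units 0.02 F [-0.6  0.3  1.9] w 0.363 t 10.85 j [  17.   21.  -13.   -0.  -57. -114.]
```

Request:
{"api": "servo_tool", "payload": {
  "deltas": [
    {"slide":[0,0,0.25],"spin":0},
    {"slide":[0,0,0.25],"spin":0},
    {"slide":[0,0,0.25],"spin":0},
    {"slide":[0,0,0.2],"spin":0}
  ]
}}

```text
time_s: 11.25
tcp_pos: [0.5717, 0.0104, 0.1343]
ee_rot: [[-0.993, 0.12, -0.008], [0.12, 0.993, -0.005], [0.008, -0.006, -1.0]]
wrist_force: [-11.1, 3.2, 22.7]
gripper_width: 0.368
```

```bash
python3 rem.py 0.5693 0.012 0.134 82.7
python3 - <<'E'
from station import optics,sense
import cv2,pickle
d={}
for n in ["scene","top"]: d[n]=optics.capture(n)
pickle.dump(d,open("d7.pkl","wb"))
S=d["scene"]
im=cv2.resize(cv2.convertScaleAbs(S["frame"][150:212,225:275,::-1],alpha=2.2),None,fx=9,fy=9,interpolation=cv2.INTER_CUBIC)
cv2.imwrite("pics/s7z.png",im)
E
```

```text
pos [0.5717 0.0104 0.1343] ang 83.12 slide units [0.1  0.05 0.01] spin units 0.05 F [-11.1   3.2  22.7] w 0.368 t 11.25 j [  17.   22.  -14.    0.  -55. -114.]
```

View pics/s7z.png

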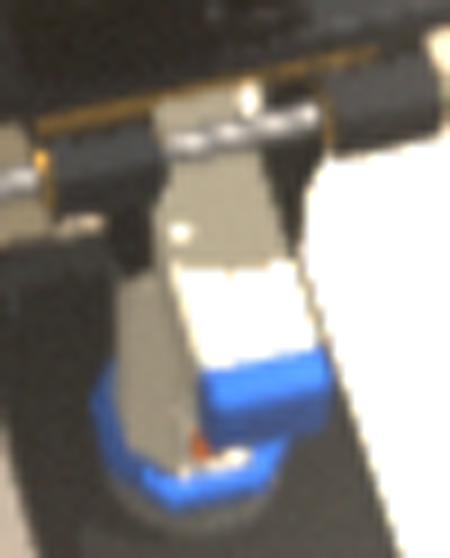

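The ring sits low on the collar, with its bottom at row 508, and orange shows through the hole at (203,440). I'll check the seating height from that row.

```bash
python3 - <<'E'
from meas import *
S=pickle.load(open("d7.pkl","rb"))["scene"]
for z in (.030,.032,.034,.038):
    e=ext(S,cyl(.0275,z,z+.008)(.5672,.0117))
    print(z,(e[:2]-225+.5)*9-.5,(e[2]-150+.5)*9-.5)
E
```

```text
0.03 [ 95.51727665 291.78610826] 502.45615590051295
0.032 [ 95.43779855 291.99991107] 498.8752996980579
0.034 [ 95.35808244 292.21435368] 495.2836481910864
0.038 [ 95.19793193 292.64516982] 488.0677634037414
```

Request:
{"api": "servo_tool", "payload": {
  "deltas": [
    {"slide":[0.05,0,0],"spin":0},
    {"slide":[0,0,0],"spin":0}
  ]
}}

```text
time_s: 11.55
tcp_pos: [0.5706, 0.0112, 0.1354]
ee_rot: [[-0.993, 0.12, -0.005], [0.12, 0.993, -0.003], [0.004, -0.004, -1.0]]
wrist_force: [0.6, -0.2, -1.8]
gripper_width: 0.367
```

Request:
{"api": "servo_tool", "payload": {
  "deltas": [
    {"slide":[0,0,0],"spin":0},
    {"slide":[0,0,0],"spin":0},
    {"slide":[0,0,0],"spin":0},
    {"slide":[0,0,0],"spin":0},
    {"slide":[0,0,0],"spin":0},
    {"slide":[0,0,0],"spin":0}
  ],
  "gripper": 0
}}

```text
time_s: 12.15
tcp_pos: [0.5714, 0.0114, 0.1325]
ee_rot: [[-0.993, 0.12, -0.006], [0.12, 0.993, -0.004], [0.006, -0.004, -1.0]]
wrist_force: [-0.2, -0.4, 0.6]
gripper_width: 0.83
```

Request:
{"api": "servo_tool", "payload": {
  "deltas": [
    {"slide":[0,0,-0.3],"spin":0},
    {"slide":[0,0,-0.7],"spin":0},
    {"slide":[0,0,-0.9],"spin":0},
    {"slide":[0,0,-0.9],"spin":0},
    {"slide":[0,0,-0.9],"spin":0},
    {"slide":[0,0,-0.4],"spin":0},
    {"slide":[0,0,0],"spin":0}
  ]
}}

```text
time_s: 12.85
tcp_pos: [0.5721, 0.0115, 0.2411]
ee_rot: [[-0.993, 0.12, -0.005], [0.12, 0.993, -0.004], [0.005, -0.005, -1.0]]
wrist_force: [0.3, 0.6, -0.3]
gripper_width: 0.999
```

```bash
python3 rem.py 0.5693 0.012 0.25 82.7
python3 - <<'E'
from station import optics,sense
import cv2,pickle
d={}
for n in ["scene","top","wrist"]: d[n]=optics.capture(n)
pickle.dump(d,open("d8.pkl","wb"))
S=d["scene"]
im=cv2.resize(cv2.convertScaleAbs(S["frame"][150:212,225:275,::-1],alpha=2.2),None,fx=9,fy=9,interpolation=cv2.INTER_CUBIC)
cv2.imwrite("pics/s8z.png",im)
cv2.imwrite("pics/s8.png",S["frame"][:,:,::-1])
cv2.imwrite("pics/w8.png",d["wrist"]["frame"][:,:,::-1])
E
```

```text
pos [0.5721 0.0115 0.2411] ang 83.11 slide units [ 0.11  0.01 -0.36] spin units 0.05 F [ 0.3  0.6 -0.3] w 0.999 t 12.85 j [  17.   16.   -5.    0.  -69. -114.]
```

View pics/s8z.png

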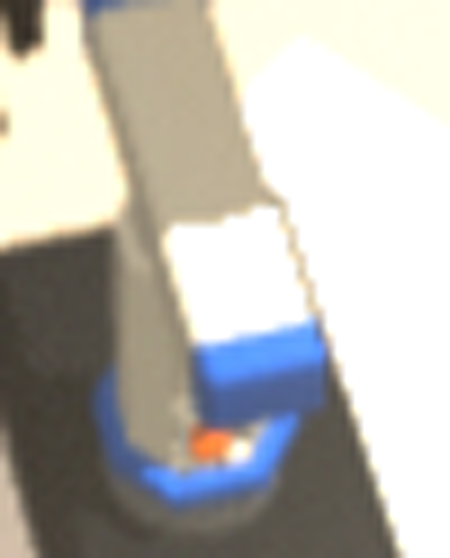

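View pics/w8.png

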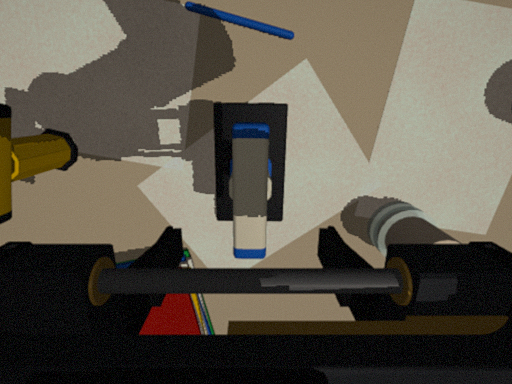

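View pics/s8.png

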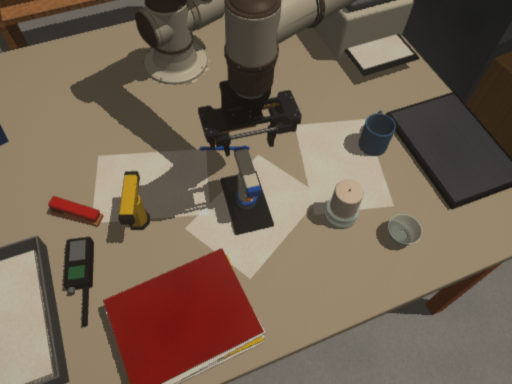

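The lamp is released. The ring bottom is at row 504, where 502 is expected when home, and the orange button stands out in the hole at (210,443). The yellow lamp and the candle have not moved. To confirm it is seated, I'll press lightly on the bar top with shut fingers.

Request:
{"api": "servo_tool", "payload": {
  "deltas": [
    {"slide":[0.18,0,0],"spin":0},
    {"slide":[0,0,0.3],"spin":0},
    {"slide":[0,0,0.5],"spin":0},
    {"slide":[0,0,0.4],"spin":0},
    {"slide":[0,0,0.3],"spin":0},
    {"slide":[0,0,0],"spin":0},
    {"slide":[0,0,0],"spin":0},
    {"slide":[0,0,0],"spin":0},
    {"slide":[0,0,0],"spin":0},
    {"slide":[0,0,0],"spin":0}
  ],
  "gripper": 255
}}

```text
time_s: 14.0
tcp_pos: [0.5631, 0.0112, 0.1926]
ee_rot: [[-0.993, 0.12, -0.02], [0.121, 0.993, -0.007], [0.019, -0.009, -1.0]]
wrist_force: [0.6, 0.3, -0.2]
gripper_width: 0.172
```

```bash
python3 rem.py 0.567 0.0115 0.158 82.7
```

```text
pos [0.5631 0.0112 0.1926] ang 83.08 slide units [-0.18  0.04  1.38] spin units 0.05 F [ 0.6  0.3 -0.2] w 0.172 t 14.0 j [  18.   18.  -10.    0.  -63. -115.]
```

Request:
{"api": "servo_tool", "payload": {
  "deltas": [
    {"slide":[-0.14,0,0.3],"spin":0},
    {"slide":[0,0,0.3],"spin":0},
    {"slide":[0,0,0.25],"spin":0},
    {"slide":[0,0,0.1],"spin":0},
    {"slide":[0,0,0],"spin":0},
    {"slide":[0,0,0],"spin":0}
  ]
}}

```text
time_s: 14.6
tcp_pos: [0.5663, 0.0106, 0.1665]
ee_rot: [[-0.993, 0.121, -0.02], [0.121, 0.993, -0.007], [0.019, -0.009, -1.0]]
wrist_force: [-0.2, 0.4, -0.7]
gripper_width: 0.001
```

```bash
python3 rem.py 0.567 0.0115 0.158 82.7
```

```text
pos [0.5663 0.0106 0.1665] ang 83.08 slide units [-0.03  0.04  0.34] spin units 0.05 F [-0.2  0.4 -0.7] w 0.001 t 14.6 j [  17.   20.  -12.    0.  -60. -114.]
```

Request:
{"api": "servo_tool", "payload": {
  "deltas": [
    {"slide":[0,0,0.15],"spin":0},
    {"slide":[0,0,0.15],"spin":0}
  ]
}}

```text
time_s: 14.8
tcp_pos: [0.5667, 0.0106, 0.1594]
ee_rot: [[-0.993, 0.12, -0.018], [0.121, 0.993, -0.007], [0.017, -0.009, -1.0]]
wrist_force: [-0.2, 0.4, -0.6]
gripper_width: 0.004
```

Request:
{"api": "servo_tool", "payload": {
  "deltas": [
    {"slide":[0,0,0.1],"spin":0},
    {"slide":[0,0,0.1],"spin":0}
  ]
}}

```text
time_s: 15.0
tcp_pos: [0.5693, 0.0104, 0.1588]
ee_rot: [[-0.993, 0.118, -0.011], [0.118, 0.993, -0.008], [0.01, -0.01, -1.0]]
wrist_force: [-3.1, 0.1, 14.0]
gripper_width: 0.005
```

Request:
{"api": "servo_tool", "payload": {
  "deltas": [
    {"slide":[0,0,0.15],"spin":0},
    {"slide":[0,0,0.15],"spin":0}
  ]
}}

```text
time_s: 15.2
tcp_pos: [0.573, 0.01, 0.1595]
ee_rot: [[-0.993, 0.115, 0.0], [0.115, 0.993, -0.01], [-0.002, -0.01, -1.0]]
wrist_force: [-3.3, 1.0, 14.9]
gripper_width: 0.005
```

Request:
{"api": "servo_tool", "payload": {
  "deltas": [
    {"slide":[0,0,-0.3],"spin":0},
    {"slide":[0,0,-0.7],"spin":0},
    {"slide":[0,0,-0.9],"spin":0},
    {"slide":[0,0,-0.9],"spin":0},
    {"slide":[0,0,-0.9],"spin":0},
    {"slide":[0,0,-0.4],"spin":0},
    {"slide":[0,0,0],"spin":0}
  ]
}}

```text
time_s: 15.9
tcp_pos: [0.5726, 0.0112, 0.2665]
ee_rot: [[-0.993, 0.115, 0.001], [0.115, 0.993, -0.009], [-0.002, -0.009, -1.0]]
wrist_force: [-0.5, 0.2, 0.4]
gripper_width: 0.006
```

```bash
python3 rem.py 0.5693 0.012 0.25 82.7
python3 - <<'E'
from station import optics,sense
import cv2,pickle,numpy as np
d={}
for n in ["scene","top"]: d[n]=optics.capture(n)
pickle.dump(d,open("d9.pkl","wb"))
S=d["scene"]
im=cv2.resize(cv2.convertScaleAbs(S["frame"][150:212,225:275,::-1],alpha=2.2),None,fx=9,fy=9,interpolation=cv2.INTER_CUBIC)
cv2.imwrite("pics/s9z.png",im)
a=pickle.load(open("a.pkl","rb"))
for nm,b in dict(yellow=(115,170,152,230),candle=(322,178,364,228)).items():
    x0,y0,x1,y1=b
    p=[cv2.cvtColor(q["frame"][y0:y1,x0:x1],cv2.COLOR_RGB2GRAY).astype(np.float32) for q in (a["scene"],S)]
    print(nm,cv2.phaseCorrelate(*p))
E
```

```text
pos [0.5726 0.0112 0.2665] ang 83.41 slide units [0.14 0.02 0.66] spin units 0.09 F [-0.5  0.2  0.4] w 0.006 t 15.9 j [  18.   15.   -3.    1.  -72. -114.]
yellow ((0.11434324508038074, -0.0699663592310813), 0.7661939202249051)
candle ((0.5130222592331144, -0.03819009297318843), 0.9939361256493462)
```

View pics/s9z.png

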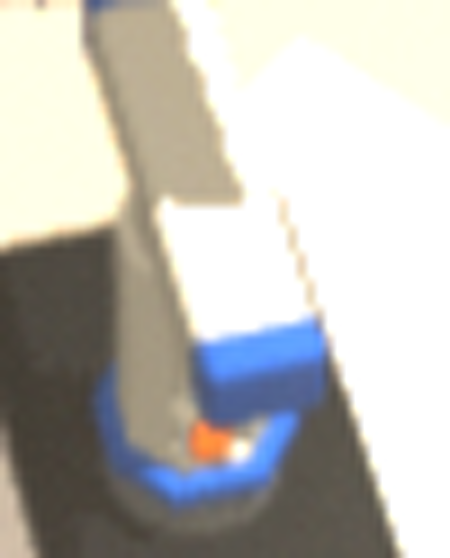

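```bash
python3 - <<'E'
import cv2,pickle,numpy as np
a=pickle.load(open("a.pkl","rb"));d=pickle.load(open("d9.pkl","rb"))
for cam,bx in dict(scene=dict(candle=(315,170,372,235),bowl=(380,205,430,255),red=(40,190,110,230)),).items():
  for nm,(x0,y0,x1,y1) in bx.items():
    A,B=a[cam]["frame"],d[cam]["frame"]
    D=np.abs(A[y0:y1,x0:x1].astype(int)-B[y0:y1,x0:x1]).max(2)
    t=A[y0+6:y1-6,x0+6:x1-6];m=cv2.matchTemplate(B[y0:y1,x0:x1],t,cv2.TM_CCOEFF_NORMED)
    print(nm,D.mean().round(2),(D>30).sum(),cv2.minMaxLoc(m)[1::2],m[6,5:8].round(4))
E
```

```text
candle 17.31 0 (0.9998721480369568, (6, 6)) [0.9769 0.9999 0.9767]
bowl 14.8 0 (0.999584972858429, (6, 6)) [0.9558 0.9996 0.9541]
red 16.12 0 (0.9998371005058289, (6, 6)) [0.9758 0.9998 0.9769]
```

```bash
python3 -c "
from station import r
print(r.finish_job())"
```

```text
the job is handed in; nothing more can be done
None
```

The white lamp head is on the stand, seated on the collar with the orange button out through the hole. I let go, raised the gripper clear and handed the job in at about 16 s; no verdict was reported.

**How it went:** I gripped the bar across its 32 mm width and aligned the tube over the stub from the scene camera. I then slid it down until it stopped at about 23 N, with the bar within a few degrees of the foot's length.

**Seating:** The foot ring's lower edge in the picture is within a fraction of a pixel of where it should be when home. Pressing on the bar top at about 15 N with shut fingers, the lamp did not give. The contact height was about 0.159 m against 0.158 m expected when home, and that 1 mm difference is within measurement error.

**Button:** The orange is clearly visible standing in the hole in the last picture.

**Yellow lamp and candle:** The two candle checks disagreed. One gave a 0.5 pixel shift, while the other, symmetric about zero, showed no movement. I take the candle as unmoved, since nothing came near it. For the yellow lamp I have only the one check, which gave a shift of about 0.1 pixel.

**Tool tilt:** The tool leaned by 1 to 1.5 degrees at times during the moves, but this did not hinder the fit.

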